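Rehang the ribbon cabinet's lift-off door

ROBOT

A 6-joint arm with a two-finger parallel gripper is mounted at the origin on a cart in front of the work surface, level with it; the furniture and walls round the work are solid. World frame = base frame: x ahead of the robot, y to its left, z up, the work surface at z = 0. Lengths are in m, angles in rad, forces in N, time in s.
With the tool pointing down it reaches from about 0.4 to 0.825 m from the base axis. Payload 7 kg.
Tool frame: the origin (TCP) lies at the very end of the fingers, on their centre line; the grasp point (between the pads) lies behind it (manip.pinch_z is the z of the grasp point in the tool frame, in m); z points along the fingers, y is the direction in which the jaws open and shut (so a half turn about z gives the same grasp; the last joint's range is limited). The gripper opens to 88 mm and grips with 3 to 60 N. Pads are 19 mm wide; open, the fingers measure 130 mm over their backs; the gripper's body (78 mm by 193 mm) begins 47 mm behind the grasp point.
Start: joints at [1.596, 0.359, 0.012, 0, -1.224, -0.288], TCP at [0.175, 0.652, 0.199] pointing down, gripper open.
Joint ranges: [-3.07, 3.07], [-1.43, 2.12], [-1.02, 1.25], [-3.03, 1.67], [-3.05, -0], [-3.03, 3.03]. Speed limits (rad/s): [2.39, 2.39, 3.01, 3.14, 3.14, 3.14].

INTERFACE

Orientations are given as [roll, pitch, yaw] about the fixed x, y, z axes, in that order (R = Rz(yaw) Ry(pitch) Rx(roll)).
In Python, from plant import manip gives the robot as it stands. Calls block until the motion is done:
- manip.goto(position, orientation): joint-space move of the TCP to a pose.
- manip.move_straight(position, attitude=None, vel=0.15, guard=None): straight line of the TCP; attitude=None keeps the orientation; vel is the mean speed in m/s. With guard (N) it stops when the force on the tool has changed by that much, and returns True; else False.
- manip.movej(angles): joint-space move.
- manip.ungrasp() and manip.gripper_close(force=None): open the fingers fully, or close them until they stop; force is the grip in N (None keeps the last).
- manip.pause(seconds).
- manip.ik(position, orientation): joint angles nearest the present ones, or None.
- manip.observe(): the state.
- manip.camera(name): name is "side" or "top"; returns the picture (400x640x3 uint8, blue, green, red); there is no depth.
- manip.calibration(name): a dict with "fx", "fy", "cx", "cy" (pixels), "D" ([k1, k2, p1, p2, k3] as OpenCV has them; the pictures are not rectified), "eye" and "rotation" of the camera in the world. Camera axes: x right, y up, looking along -z (the intrinsics and any distortion apply to the point x, -y, -z); pixel columns grow to the right and rows downward; lengths in m; the calibration is good to about 2 mm. A picture is of the moment at which its call begins. calibration takes no time and is no camera call.
A pose or a line that the arm cannot do raises manip.Unreachable and nothing moves.
- manip.finish_job(): hands the job in, once; it reports no verdict.
Trained networks look in the newest picture that a camera, given by its name, has taken for a name from the list of things; names that differ only in an ending like _2 or _b are one class to them, and where a whole thing is asked for, a point or a joint stands for the part that bears it (a point fixed in the world has none). Each returns a list of dicts, best first, with "conf" (0 to 1); they miss things now and then, are a little off and sometimes report something else, mostly with a low value. They report only what shows in the picture. A call takes as long as a camera call.
- manip.regions_of(target, camera): "pixels" (400x640 bool, what is visible of it) and "point" ([row, column] in pixels, amid what is visible of it).
- manip.mark_of(target, camera): "point" ([row, column] in pixels: a listed point, or the origin of a listed thing).
The state is a dict: "time": time; "joint_positions": joint angles; "qd": joint speeds; "joint_efforts": joint torques, N m; "tcp_pos": TCP position; "eef_rot": TCP orientation; "force": force on the tool from outside, world axes, zero at the start; "moment": the same for the moment, N m; "width": finger opening in m.
Only numpy, scipy, OpenCV 4.12 (cv2) and the standard library are available. Lean on these libraries where they do the work, as an engineer would, in place of code of your own. Each camera call takes 0.05 s, during which the arm holds its last target. There are 200 camera calls.

TASK

The green door of the small ribbon cabinet has been repainted and stands in the slotted wooden stand. Hang it back on the cabinet by lowering both of its hinge knuckles fully onto the two hinge pins, then swing it shut and let go. Leave the white ribbon spool and the tape roll where they are.

Things in the scene. Friction and masses are not known exactly. Their poses are not given: they have to be found in the camera images.
- cabinet: Fixed small plywood cabinet, 186 mm wide (y), 140 deep (x), 155 high, open front looking along its -x, two ribbon spools inside. Origin: middle of the front face at the underside; x into the cabinet, y left seen from the front, z up. Hinge line: vertical, 10 mm in front of the face, 81 mm left (+y) of its middle. A 3.5 mm rubber bumper on the right front edge stops the shut door.
- lower_pin (a point): Foot of the lower hinge pin: the shoulder where the knuckle comes to rest, on the hinge line, 28 mm above the cabinet's underside. The brass pin points straight up from here: 8 mm thick, 18 mm long, the last 6 mm tapering to 3 mm. The steel half-hinge below it is 18 mm thick, 14 mm high. Axes as the cabinet's.
- upper_pin (a point): Foot of the upper pin, same shape, 80 mm above lower_pin; axes as the cabinet's. Its steel half-hinge reaches 14 mm below this point, so bring the door in from the cabinet's front while it is 18 to 50 mm above its hung height (the knuckles then clear the pin tips and the lower one passes under this half-hinge), then lower it.
- lower_knuckle (a point): Centre of the bottom mouth of the door's lower knuckle, a steel tube on its hinge edge: 18 mm thick, 16 high, bore 10.6. Axes as the door's: z up, panel extends along -y, x normal to the panel, inward (knob on the -x side). Hung, this point meets lower_pin; shut, the axes are parallel to the cabinet's; opening turns the door clockwise from above, free edge out to the cabinet's -x.
- upper_knuckle (a point): The same point of the upper knuckle, 80 mm above lower_knuckle; meets upper_pin when hung.
- door_grip (a point): Middle of the door's top rail, mid-thickness, 12 mm below the top edge, 87 mm from the hinge line, 27 mm above upper_knuckle. Door: rigid green panel 150 wide (12 to 162 mm from the hinge line), 135 high, 12 thick, about 0.22 kg, hinge line in its mid-plane, lower edge 16 mm below lower_knuckle. Grasp the 30 mm high top rail across the thickness (door x). Axes as the door's.
- door_edge (a point): Middle of the door's free upright edge, 162 mm from the hinge line, half-way up, mid-thickness. Shut, it lies about 10 mm in front of the cabinet's front face. A brass knob 18 mm thick stands 16 mm out from the outer face, 16 mm from this edge. Axes as the door's. The hung door turns with slight friction and stays where it is left.
- stand: Fixed wooden stand 120 x 75 x 35 mm, origin at the centre of its underside, in which the door stands upright, knuckles beyond the +x end; slot 15 mm wide along its x axis, 25 mm deep, its floor 10 mm above the table: lift the door more than 25 mm straight up to free it.
- white_spool: Bystander: white ribbon spool, 100 mm across, 50 mm high; origin at the underside. Not to be moved.
- tape_roll: Bystander: roll of tan tape, 94 mm across, 48 mm high; origin at the underside. Not to be moved.

How it is judged:
At the end, for the whole second after the job is handed in: Both knuckles sit on their pins, each within 6 mm of the pin's foot; the door is shut, its free edge no more than about 14 mm short of the fully shut position; the door is at rest and released (distance between lower_knuckle and lower_pin below 0.006 m and distance between upper_knuckle and upper_pin below 0.006 m and x of door_edge in the frame of cabinet above -0.024 m and linear speed of door below 0.02 m/s and angular speed of door below 0.15 rad/s); the robot touches nothing.
It fails at once if the white ribbon spool is moved by more than 4 cm (distance of white_spool from where it was at the start of the episode above 0.04 m).
It fails at once if the tape roll is moved by more than 4 cm (distance of tape_roll from where it was at the start of the episode above 0.04 m).
It also fails if it takes over 61 s, if anything falls off the work surface, if the arm or the gripper's body presses on something with over 40 N, if the wrist force passes 120 N, or if a joint passes its speed limit or range.

## Working session

There is one attempt and no reset: what is moved stays moved. The work goes in short steps, each a Python script; the robot and the scene stay as the last script left them, time stands still between calls to the robot, and variables do not carry over. Pictures are saved under pics/ and viewed, about 8 in all and at most 12, crops included, and the job is handed in when it is done.

```bash
ls; mkdir -p pics
python3 - <<'E'
from plant import manip
import cv2,numpy as np
print(manip.pinch_z, manip.observe())
for c in("side","top"):
    im=manip.camera(c); cv2.imwrite(f"pics/a_{c}.png",im)
    k=manip.calibration(c); print(c,k)
    for t in ["cabinet","lower_pin","upper_pin","lower_knuckle","upper_knuckle","door_grip","door_edge","stand","white_spool","tape_roll"]:
        print(t,[(np.round(d["point"],1),round(d["conf"],2)) for d in manip.mark_of(t,c)[:2]])
E
```

```text
pics
-0.0188 {'time': 0.0, 'joint_positions': array([ 1.59612632e+00,  3.59380711e-01,  1.10495743e-02, -3.62555182e-04,
       -1.22407332e+00, -2.88092288e-01]), 'qd': array([-2.17648615e-04, -7.33243022e-04, -8.63574065e-05, -2.77458512e-04,
       -1.32047379e-03, -1.16952031e-03]), 'joint_efforts': array([-1.32245674e-03, -5.82712162e+01,  2.93047374e+01,  6.99739158e+00,
        7.02534409e-03, -1.61906514e-04]), 'tcp_pos': array([0.17522201, 0.65130811, 0.19802043]), 'eef_rot': array([ 3.13995396e+00, -1.30175843e-04, -2.62885663e-01]), 'force': array([-0.12534837, -0.35851505, -0.06356343]), 'moment': array([ 0.02176131, -0.02130442,  0.01862044]), 'width': 0.08750357176278882}
side {'fx': 491.9955220945239, 'fy': 491.9955220945239, 'cx': 323.15754631177043, 'cy': 195.88866239187482, 'D': array([-0.09520097,  0.        ,  0.        ,  0.        ,  0.        ]), 'eye': array([-0.03040117, -1.15666806,  0.93837723]), 'rotation': array([ 1.01140273, -0.01189736, -0.44951093])}
cabinet [(array([226.5, 328.1]), 0.79), (array([278.8, 389.7]), 0.23)]
lower_pin [(array([201.6, 316.8]
[... 497 characters left out ...]
y': 200.85111988387317, 'D': array([-0.00924888,  0.        ,  0.        ,  0.        ,  0.        ]), 'eye': array([ 0.28345787, -0.0133193 ,  1.646067  ]), 'rotation': array([ 0.17416588,  0.02105605, -1.58318573])}
cabinet [(array([199.9, 315.4]), 0.9)]
lower_pin [(array([199.3, 285.6]), 0.71)]
upper_pin [(array([198. , 284.8]), 0.8), (array([237.7, 433.6]), 0.71)]
lower_knuckle [(array([194.3, 410.2]), 0.58)]
upper_knuckle [(array([189. , 414.6]), 0.88)]
door_grip [(array([212.7, 424.1]), 0.6)]
door_edge [(array([237.7, 433. ]), 0.73)]
stand [(array([218.6, 419.9]), 0.56), (array([194.3, 289. ]), 0.34)]
white_spool [(array([233.9, 221.2]), 0.96)]
tape_roll [(array([174.6, 371.5]), 0.78)]
```

View pics/a_side.png

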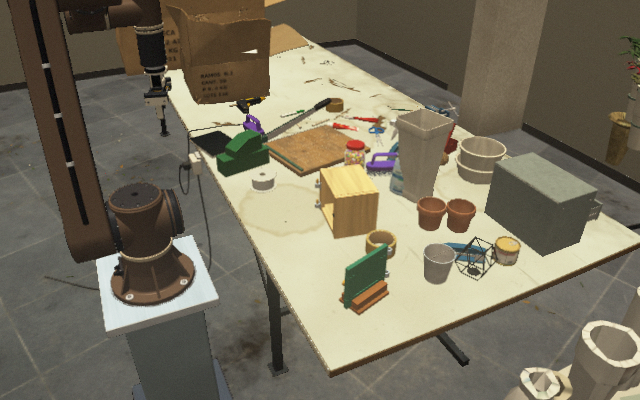

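View pics/a_top.png

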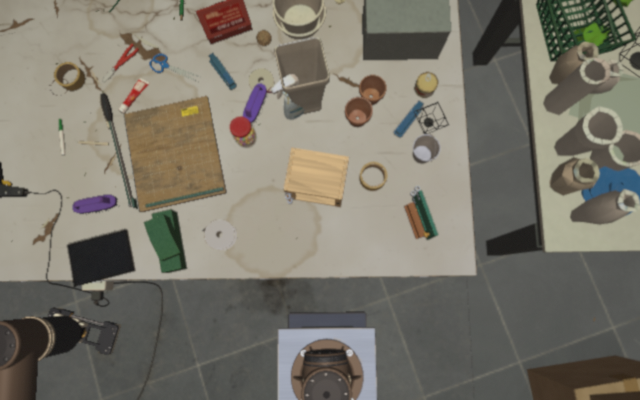

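```bash
cat > h.py <<'E'
from plant import manip
import cv2,numpy as np
from scipy.optimize import least_squares
from scipy.spatial.transform import Rotation as R
def proj(P,c):
    k=manip.calibration(c); Rm=R.from_euler("xyz",k["rotation"]).as_matrix()
    q=(np.atleast_2d(P)-k["eye"])@Rm*[1,-1,-1]
    K=np.array([[k["fx"],0,k["cx"]],[0,k["fy"],k["cy"]],[0,0,1]])
    uv=cv2.projectPoints(q,np.zeros(3),np.zeros(3),K,k["D"])[0][:,0]
    return uv[:,::-1]          # row, col
def place(p,local):            # p = x,y,z,yaw
    return R.from_euler("z",p[3]).apply(np.atleast_2d(local))+p[:3]
def fit(obs,p0,zfix=None):
    """obs: list of (local, cam, [row,col]); pose x,y,z,yaw"""
    full=lambda p:p if zfix is None else np.r_[p[:2],zfix,p[2]]
    f=lambda p:np.concatenate([proj(place(full(p),l),c)[0]-uv for l,c,uv in obs])
    p0=np.array(p0,float)
    if zfix is not None:p0=p0[[0,1,3]]
    r=least_squares(f,p0,loss="soft_l1"); return full(r.x),np.round(r.fun.reshape(-1,2),1)
CAB={"cabinet":(0,0,0),"lower_pin":(-.01,.081,.028),"upper_pin":(-.01,.081,.108)}
DOOR={"lower_knuckle":(0,0,0),"upper_knuckle":(0,0,.08),"door_grip":(0,-.087,.107),"door_edge":(0,-.162,.0515)}
E
python3 - <<'E'
from h import *
S={"cabinet":(226.5,328.1),"lower_pin":(201.6,316.8),"upper_pin":(180.8,317.1),"lower_knuckle":(275,387.2),"upper_knuckle":(253.5,388.6),"door_grip":(259.5,365.2),"door_edge":(286.1,341.4)}
T={"cabinet":(199.9,315.4),"lower_pin":(199.3,285.6),"upper_pin":(198,284.8),"lower_knuckle":(194.3,410.2),"upper_knuckle":(189,414.6),"door_grip":(212.7,424.1),"door_edge":(237.7,433)}
for M,p0s in((CAB,[(.55,0,0,a) for a in(-1,0,1)]),(DOOR,[(.55,-.35,.05,a) for a in(-1,0,1)])):
  obs=[(l,c,np.array(U[n])) for n,l in M.items() for c,U in(("side",S),("top",T))]
  for p0 in p0s:
    p,r=fit(obs,p0); print(np.round(p,4),abs(r).max(),)
  print(r.tolist())
E
```

```text
[ 0.5778  0.0434 -0.0017 -0.0908] 5.6
[ 0.5778  0.0434 -0.0017 -0.0908] 5.6
[ 0.5778  0.0434 -0.0017 -0.0908] 5.6
[[-5.6, -0.4], [-0.0, -3.6], [0.3, -0.2], [0.2, 1.8], [1.0, -0.4], [-2.8, 0.5]]
[ 0.5914 -0.294   0.0209 -1.3269] 5.1Traceback (most recent call last):
  File "<stdin>", line 7, in <module>
  File "h.py", line 19, in fit
    r=least_squares(f,p0,loss="soft_l1"); return full(r.x),np.round(r.fun.reshape(-1,2),1)
    return func(*args, **kwargs)
    result = trf(vector_fun.fun, vector_fun.jac, x0, f0, J0, lb, ub, ftol, xtol,
                 gtol, max_nfev, x_scale, loss_function, tr_solver,
                 tr_options.copy(), verbose, callback=callback_wrapped)
    return trf_no_bounds(
        fun, jac, x0, f0, J0, ftol, xtol, gtol, max_nfev, x_scale,
        loss_function, tr_solver, tr_options, verbose, callback=callback)
    J = jac(x)
    self._update_jac()
    ~~~~~~~~~~~~~~~~^^
    self.J = self.jac_wrapped(xp_copy(self.x), f0=self.f)
             ~~~~~~~~~~~~~~~~^^^^^^^^^^^^^^^^^^^^^^^^^^^^
    J, dct = approx_derivative(
             ~~~~~~~~~~~~~~~~~^
        self
[... 431 characters left out ...]
f0 for f_eval in f_evals]
                                    ^^^^^^^
    f = np.atleast_1d(self.fun(x, *self.args, **self.kwargs))
                      ~~~~~~~~^^^^^^^^^^^^^^^^^^^^^^^^^^^^^^
    return np.atleast_1d(self.fun(x))
                         ~~~~~~~~^^^
    return self.f(x, *self.args, **self.kwargs)
           ~~~~~~^^^^^^^^^^^^^^^^^^^^^^^^^^^^^^
  File "h.py", line 16, in <lambda>
    f=lambda p:np.concatenate([proj(place(full(p),l),c)[0]-uv for l,c,uv in obs])
                               ~~~~^^^^^^^^^^^^^^^^^^^^
  File "h.py", line 6, in proj
    k=manip.calibration(c); Rm=R.from_euler("xyz",k["rotation"]).as_matrix()
ValueError: time passes only in moves, steps and waits
```

```bash
sed -i 's/^def proj/CAL={c:manip.calibration(c) for c in("side","top")}\ndef proj/; s/k=manip.calibration(c); Rm/k=CAL[c]; Rm/' h.py
cat >> h.py <<'E'
def marks(names,cams=("side","top"),n=3,ims=None):
    """repeated marks: list of (name,cam,uv,conf), top 2 candidates"""
    out=[]
    for _ in range(n):
        for c in cams:
            im=manip.camera(c)
            if ims is not None: ims.setdefault(c,[]).append(im)
            for t in names:
                out+=[(t,c,np.array(d["point"]),d["conf"]) for d in manip.mark_of(t,c)[:2]]
    return out
def fitm(M,ms,p0,zfix=None,gate=12):
    p=np.array(p0,float)
    for g in(gate,5):
        obs=[(M[t],c,uv) for t,c,uv,_ in ms if t in M and np.linalg.norm(proj(place(p,M[t]),c)[0]-uv)<g]
        p,r=fit(obs,p,zfix)
    return p,r,len(obs)
E
python3 - <<'E'
from h import *
import pickle
ims={}
ms=marks(["cabinet","lower_pin","upper_pin","lower_knuckle","upper_knuckle","door_grip","door_edge"],n=3,ims=ims)
pickle.dump(ms,open("ms.pkl","wb"))
for t,c,uv,cf in sorted(ms,key=lambda m:(m[0],m[1])): print(t,c,np.round(uv,1),round(cf,2))
for M,p0,z in((CAB,(.578,.043,0,-.09),0),(DOOR,(.591,-.294,.026,-1.327),.026)):
    for zf in(None,z):
        p,r,n=fitm(M,ms,p0,zf); print(np.round(p,4),n,abs(r).max())
s=ims["side"][0];t=ims["top"][0]
a=cv2.resize(s[155:245,305:395],(400,400),interpolation=cv2.INTER_CUBIC)
b=cv2.resize(t[140:215,275:355],(426,400),interpolation=cv2.INTER_CUBIC)[:,:400]
cv2.imwrite("pics/b.png",np.hstack([a,b]))
E
```

```text
cabinet side [223.5 327.1] 0.77
cabinet side [201.4 316. ] 0.5
cabinet side [223.1 328.3] 0.76
cabinet side [224.9 327.7] 0.78
cabinet top [199.3 310.6] 0.81
cabinet top [198.1 311.8] 0.75
cabinet top [179.3 372. ] 0.25
cabinet top [198.6 312.6] 0.76
cabinet top [212.  425.7] 0.66
door_edge side [286.  346.2] 0.81
door_edge side [225.5 327.9] 0.73
door_edge side [286.3 346. ] 0.65
door_edge side [286.6 345.5] 0.72
door_edge top [239.7 431.3] 0.68
door_edge top [236.6 431.1] 0.89
door_edge top [239.4 431.8] 0.62
door_grip side [257.  362.1] 0.62
door_grip side [258.4 363.7] 0.76
door_grip side [184.4 264.4] 0.71
door_grip side [260.7 364.4] 0.6
door_grip top [212.1 425. ] 0.57
door_grip top [210.5 424.1] 0.87
door_grip top [191.3 413.3] 0.35
door_grip top [210.8 425.4] 0.85
lower_knuckle side [274.  389.5] 0.72
lower_knuckle side [274.1 386.6] 0.72
lower_knuckle side [274.1 388.3] 0.76
lower_knuckle top [195.4 410.3] 0.77
lower_knuckle top [193.2 411.2] 0.67
lower_knuckle top [175.8 372.5] 0.73
lower_knuckle top [193.3 412.7] 0.61
lower_pin side [202.7 315.3] 0.94
lower_pin side [202.
[... 247 characters left out ...]
.8] 0.88
upper_knuckle side [253.7 380.5] 0.24
upper_knuckle side [256.2 388.3] 0.64
upper_knuckle side [272.3 387.6] 0.2
upper_knuckle top [188.8 414.8] 0.69
upper_knuckle top [196.6 412. ] 0.68
upper_knuckle top [187.3 414.9] 0.7
upper_knuckle top [188.8 411.3] 0.59
upper_pin side [181.3 312.4] 0.74
upper_pin side [181.8 316.2] 0.63
upper_pin side [179.9 313.8] 0.66
upper_pin side [287.5 346. ] 0.48
upper_pin top [196.5 288.1] 0.82
upper_pin top [196.8 286.4] 0.57
upper_pin top [196.3 287.1] 0.81
upper_pin top [218.2 417.9] 0.41
[ 0.5786  0.0411 -0.0006 -0.0374] 18 4.0
[ 0.5785  0.0409  0.     -0.0364] 18 4.1
[ 0.5924 -0.2937  0.024  -1.2811] 24 4.4
[ 0.5917 -0.2942  0.026  -1.2798] 24 4.4
```

View pics/b.png

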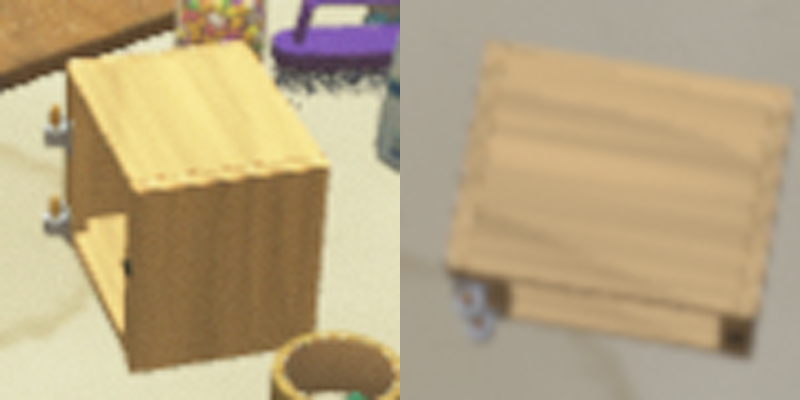

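Run:
```python
from h import *
import pickle
ms=pickle.load(open("ms.pkl","rb"))
S=[((0,.093,.155),68,60),((.14,.093,.155),248,42),((0,-.093,.155),137,192),((.14,-.093,.155),328,167),((0,-.093,0),133,371),((.14,-.093,0),318,345)]
T=[((.14,.093,.155),90,42),((0,.093,.155),50,272),((0,-.093,.155),352,315),((.14,-.093,.155),392,90),((0,-.093,0),350,357)]
obs=[(l,"side",np.array([(y+.5)/4.444-.5+155,(x+.5)/4.444-.5+305])) for l,x,y in S]
obs+=[(l,"top",np.array([(y+.5)/5.33-.5+140,(x+.5)/5.33-.5+275])) for l,x,y in T]
for o in (obs,obs[:6],obs[6:]):
  for zf in((None,0.) if len(o)>6 else (0.,)):
    p,r=fit(o,(.578,.041,0,-.04),zf); print(np.round(p,4),r.tolist())
    print(" pins",np.round(place(p,[CAB["lower_pin"],CAB["upper_pin"]]),4).tolist())
pickle.dump(obs,open("cobs.pkl","wb"))
mk=[(CAB[t],c,uv) for t,c,uv,_ in ms if t in CAB and np.linalg.norm(proj(place((.578,.041,0,-.04),CAB[t]),c)[0]-uv)<6]
p,r=fit(obs+mk,(.578,.041,0,-.04),0.);print("all",np.round(p,4)," pins",np.round(place(p,[CAB["lower_pin"]]),4))
```

```text
[ 0.569   0.0368 -0.0025 -0.1845] [[0.4, -0.5], [-0.3, -0.9], [-0.1, -0.2], [-0.4, 0.7], [1.0, -0.5], [0.4, -0.5], [-0.9, -0.4], [-1.6, -1.0], [0.1, 0.9], [-0.5, 0.6], [0.3, 0.2]]
 pins [[0.574, 0.1182, 0.0255], [0.574, 0.1182, 0.1055]]
[ 0.5681  0.0356  0.     -0.184 ] [[0.0, -0.6], [-0.8, -0.9], [-0.5, -0.2], [-0.9, 0.7], [0.7, -0.5], [0.0, -0.5], [-0.9, -0.1], [-1.4, -0.7], [0.3, 1.3], [-0.5, 1.0], [0.4, 0.5]]
 pins [[0.5731, 0.1171, 0.028], [0.5731, 0.1171, 0.108]]
[ 0.5691  0.0346  0.     -0.1949] [[0.0, 0.1], [-0.5, -0.1], [-0.4, -0.1], [-0.5, 1.0], [0.8, -0.4], [0.4, -0.2]]
 pins [[0.575, 0.116, 0.028], [0.575, 0.116, 0.108]]
[ 0.5664  0.0364  0.     -0.1725] [[-0.1, -0.9], [-0.6, -1.0], [0.5, 1.1], [-0.4, 0.3], [0.6, 0.4]]
 pins [[0.5704, 0.1179, 0.028], [0.5704, 0.1179, 0.108]]
all [ 0.5695  0.038   0.     -0.1855]  pins [[0.5746 0.1194 0.028 ]]
```

Run:
```python
from h import *
s=cv2.imread("pics/a_side.png");t=cv2.imread("pics/a_top.png")
a=cv2.resize(s[235:325,325:415],(400,400),interpolation=cv2.INTER_CUBIC)
b=cv2.resize(t[180:250,385:455],(400,400),interpolation=cv2.INTER_CUBIC)
cv2.imwrite("pics/c.png",np.hstack([a,b]))
p=(.5917,-.2942,.026,-1.28)
C=[(sx*.006,y,z) for z in(.119,-.016) for y in(-.012,-.162) for sx in(1,-1)]
for c,f,o in(("side",4.444,(235,325)),("top",5.714,(180,385))):
    uv=(proj(place(p,C),c)-o+.5)*f-.5
    print(c,[(tuple(np.round(q[::-1]+[400*(c=="top"),0]).astype(int).tolist()),l) for q,l in zip(uv,C)])
```

```text
side [((281, 38), (0.006, -0.012, 0.119)), ((266, 29), (-0.006, -0.012, 0.119)), ((102, 148), (0.006, -0.162, 0.119)), ((87, 137), (-0.006, -0.162, 0.119)), ((263, 208), (0.006, -0.012, -0.016)), ((249, 199), (-0.006, -0.012, -0.016)), ((93, 323), (0.006, -0.162, -0.016)), ((79, 312), (-0.006, -0.162, -0.016))]
top [((606, 51), (0.006, -0.012, 0.119)), ((585, 58), (-0.006, -0.012, 0.119)), ((699, 311), (0.006, -0.162, 0.119)), ((678, 318), (-0.006, -0.162, 0.119)), ((564, 96), (0.006, -0.012, -0.016)), ((545, 102), (-0.006, -0.012, -0.016)), ((649, 336), (0.006, -0.162, -0.016)), ((630, 342), (-0.006, -0.162, -0.016))]
```

View pics/c.png

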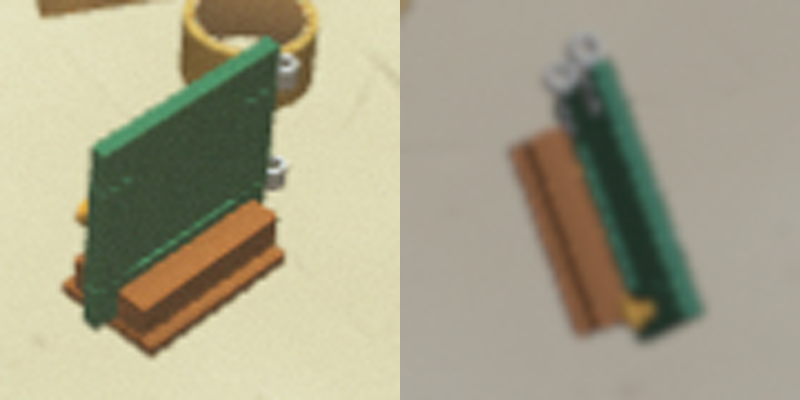

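Run:
```python
from h import *
import pickle
ms=pickle.load(open("ms.pkl","rb"))
S=[((.006,-.012,.119),281,44),((.006,-.162,.119),103,152),((.006,-.162,-.016),96,328),((-.006,-.162,.119),90,145),((-.006,-.012,.119),268,37)]
T=[((.006,-.012,.119),212,60),((.006,-.162,.119),304,313),((-.006,-.162,.119),281,322)]
obs=[(l,"side",np.array([(y+.5)/4.444-.5+235,(x+.5)/4.444-.5+325])) for l,x,y in S]
obs+=[(l,"top",np.array([(y+.5)/5.714-.5+180,(x+.5)/5.714-.5+385])) for l,x,y in T]
p0=(.5917,-.2942,.026,-1.28)
for zf in(None,.026):
    p,r=fit(obs,p0,zf);print(np.round(p,4),r.tolist())
mk=[(DOOR[t],c,uv) for t,c,uv,_ in ms if t in DOOR and np.linalg.norm(proj(place(p0,DOOR[t]),c)[0]-uv)<6]
p,r=fit(obs+mk,p0,.026);print("all",np.round(p,4))
g=place(p,DOOR["door_grip"])[0]
print("grip",g)
for yaw in(p[3],p[3]+np.pi):
  for nm,q in(("stand",g),("hung",place((.574,.118,.028,p[3]),DOOR["door_grip"])[0]),("pre",place((.46,.14,.063,p[3]),DOOR["door_grip"])[0])):
    j=manip.ik(q+[0,0,-.0188],[np.pi,0,yaw]); print(nm,yaw,None if j is None else np.round(j,2))
```

```text
[ 0.5906 -0.2975  0.024  -1.2812] [[0.1, 0.3], [0.5, 0.0], [0.3, -0.4], [-0.2, -0.4], [-0.4, -0.2], [-1.1, -0.1], [0.1, -0.0], [-0.3, 0.3]]
[ 0.5899 -0.2983  0.026  -1.2805] [[-0.3, 0.3], [0.2, -0.0], [0.0, -0.5], [-0.6, -0.5], [-0.8, -0.2], [-1.0, 0.3], [0.3, 0.4], [-0.2, 0.8]]
all [ 0.591  -0.2953  0.026  -1.2758]
grip [ 0.50780342 -0.32064207  0.133     ]
stand -1.2758037159507687 [-0.24  0.3  -0.27  0.   -0.99  0.53]
hung -1.2758037159507687 [ 0.58  0.14 -0.48  0.   -0.94 -0.29]
pre -1.2758037159507687 [ 0.8  -0.09 -0.63  0.   -1.02 -0.51]
stand 1.8657889376390244 [-0.24  0.3  -0.27 -0.   -0.99 -2.61]
hung 1.8657889376390244 [ 0.58  0.14 -0.48  0.   -0.94  2.86]
pre 1.8657889376390244 [ 0.8  -0.09 -0.63  0.   -1.02  2.63]
```

```bash
cat >> h.py <<'E'
PZ=manip.pinch_z
def tcp_for(door):             # door pose (lower knuckle x,y,z,yaw) -> TCP pose for nominal grasp
    return place(door,DOOR["door_grip"])[0]+[0,0,PZ],[np.pi,0,door[3]+np.pi/2]
E
python3 - <<'E'
from h import *
d=np.array([.590,-.2975,.026,-1.28])
p,o=tcp_for(d); print(p,manip.ik(p,o))
manip.goto(p+[0,0,.10],o)
manip.move_straight(p,vel=.1)
s=manip.observe();print("at",s["time"],s["tcp_pos"],s["force"])
manip.gripper_close(40); manip.pause(.2)
s=manip.observe();print(s["width"],s["tcp_pos"],s["force"],s["eef_rot"])
manip.move_straight(p+[0,0,.06],vel=.08)
manip.pause(.3)
s=manip.observe();print(s["time"],s["width"],s["tcp_pos"],s["force"],s["moment"])
E
```

```text
[ 0.50665262 -0.32244422  0.1142    ] [-0.24170433  0.30476069 -0.27207753  0.         -0.9939581   2.10329698]
at 8.2333 [ 0.5071343  -0.3226573   0.11491353] [ 0.28524198 -0.33103456  0.55962634]
0.010785360174186404 [ 0.5066595  -0.32243489  0.11420137] [-0.51290548 -0.0786654   0.00910941] [ 3.14158304e+00 -1.79086072e-05  2.90855024e-01]
10.8333 0.010621471748963107 [ 0.50650911 -0.32239921  0.17380393] [-0.59692336  0.67495327 -2.84130462] [-0.06718694 -0.04143097 -0.04705949]
```

Run:
```python
from h import *
import pickle
pin=np.array([.5735,.1175,.028,-1.28]); cx=np.array([np.cos(.185),-np.sin(.185),0,0])
for d in ([.53,-.2975,.086,-1.28], pin-.09*cx+[0,0,.058,0], pin-.06*cx+[0,0,.035,0]):
    p,o=tcp_for(np.array(d)); manip.move_straight(p,o,vel=.2)
manip.pause(.4)
s=manip.observe();print(s["time"],s["width"],s["tcp_pos"],s["force"])
ims={}
ms=marks(["lower_knuckle","upper_knuckle","door_edge"],n=2,ims=ims)+marks(["lower_pin","upper_pin"],n=2)
pickle.dump(ms,open("ms2.pkl","wb"))
d=pin-.06*cx+[0,0,.035,0]
for t,c,uv,cf in sorted(ms,key=lambda m:(m[0],m[1])):
    M,q=(DOOR,d) if t in DOOR else (CAB,(.5685,.0360,0,-.185))
    print(t,c,np.round(uv,1),round(cf,2),"res",np.round(uv-proj(place(q,M[t]),c)[0],1))
s,t=ims["side"][0],ims["top"][0]
print(proj(place(d,[(0,0,0)]),"side"),proj(place(d,[(0,0,0)]),"top"))
a=cv2.resize(s[140:240,265:365],(400,400),interpolation=cv2.INTER_CUBIC)
b=cv2.resize(t[170:250,250:330],(400,400),interpolation=cv2.INTER_CUBIC)
cv2.imwrite("pics/d.png",np.hstack([a,b]))
```

```text
14.3417 0.010675452306842595 [0.43111786 0.10378793 0.15159947] [ 0.19547014  1.21683776 -2.1510262 ]
door_edge side [197.9 260.6] 0.57 res [-2.6  0.9]
door_edge side [196.3 259.2] 0.67 res [-4.2 -0.5]
door_edge top [265.7 297.5] 0.42 res [ 3.5 -1.3]
door_edge top [264.5 298. ] 0.47 res [ 2.3 -0.8]
lower_knuckle side [195.5 301.7] 0.6 res [-0.8  1.9]
lower_knuckle side [193.1 300.5] 0.76 res [-3.2  0.7]
lower_knuckle top [238.5 287. ] 0.64 res [22.8  1.6]
lower_knuckle top [176.1 374.6] 0.24 res [-39.6  89.2]
lower_knuckle top [200.3 289.5] 0.58 res [-15.4   4.1]
lower_pin side [202.5 313.5] 0.84 res [-0.2 -3.6]
lower_pin side [203.2 315. ] 0.68 res [ 0.5 -2.1]
lower_pin top [198.9 290. ] 0.66 res [-1.   0.4]
lower_pin top [199.  290.1] 0.75 res [-0.9  0.5]
lower_pin top [200.1 313.3] 0.42 res [ 0.2 23.7]
upper_knuckle side [177.6 299.1] 0.8 res [ 2.1 -0.4]
upper_knuckle side [177.3 301.7] 0.62 res [1.8 2.2]
upper_knuckle side [197.8 257.7] 0.2 res [ 22.3 -41.8]
upper_pin side [181.9 316.4] 0.93 res [-0.6 -0.9]
upper_pin side [184.1 313. ] 0.9 res [ 1.6 -4.3]
upper_pin top [196.3 284.6] 0.71 res [ 0.8 -3. ]
upper_pin top [238.4 289.6] 0.53 res [42.9  2. ]
upper_pin top [196.6 288.7] 0.64 res [1.1 1.1]
[[196.27421057 299.82484406]] [[215.72237022 285.43465393]]
```

View pics/d.png

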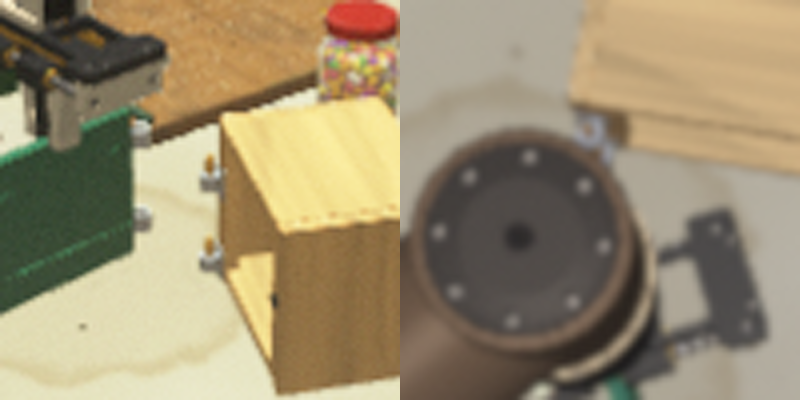

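```bash
cat > low.py <<'E'
from h import *
def lower(pin,z0=.024,z1=-.001,guard=6):
    p,o=tcp_for(pin+[0,0,z0,0]); manip.move_straight(p,o,vel=.1); manip.pause(.2)
    p,o=tcp_for(pin+[0,0,z1,0]); hit=manip.move_straight(p,o,vel=.03,guard=guard)
    s=manip.observe(); dz=s["tcp_pos"][2]-p[2]+z1
    print("pin",np.round(pin[:2],4),"hit",hit,"height above hung mm",round(dz*1e3,1),"F",np.round(s["force"],1),"M",np.round(s["moment"],2),"t",s["time"])
    return hit,dz
E
python3 - <<'E'
from low import *
pin=np.array([.5735,.1175,.028,-1.28])
p,o=tcp_for(pin+[0,0,.024,0]); print(manip.move_straight(p,o,vel=.05,guard=10)); manip.pause(.3)
s=manip.camera("side"); print(manip.observe()["force"])
hit,dz=lower(pin)
t=manip.camera("side")
f=lambda i:cv2.resize(i[150:220,285:355],(400,400),interpolation=cv2.INTER_CUBIC)
cv2.imwrite("pics/e.png",np.hstack([f(s),f(t)]))
E
```

```text
False
[-0.38974766  0.46801349 -1.8975305 ]
pin [0.5735 0.1175] hit True height above hung mm -1.1 F [-1.7 -0.2  3.9] M [-0.18  0.4  -0.01] t 18.6917
```

View pics/e.png

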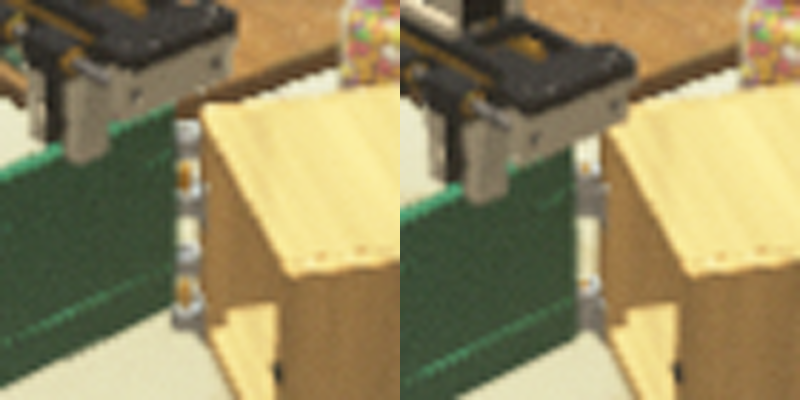

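Run:
```python
from h import *
pin=np.array([.5735,.1175]); Z=.105; r=.12; cab=-.185
def pose(th,off,z=Z):
    y=cab-th; q=place((*pin,z,y),(-off,-r,0))[0]; return q,[np.pi,0,y-np.pi/2]
manip.ungrasp(); manip.pause(.2)
s=manip.observe(); p=s["tcp_pos"].copy(); print("released",s["force"])
manip.move_straight(p+[0,0,.1],vel=.2)
manip.gripper_close(10)
q,o=pose(1.095,.065); q[2]=.22; manip.goto(q,o)
manip.move_straight(pose(1.095,.065)[0],vel=.15,guard=8)
s=manip.observe();print(s["time"],s["tcp_pos"],s["width"])
for th in np.linspace(1.095,.1,7):
    q,o=pose(th,.030); h=manip.move_straight(q,o,vel=.08,guard=8)
    if h: print("hit at",th,manip.observe()["force"]);break
s=manip.observe();print(s["time"],s["tcp_pos"],s["force"])
im=manip.camera("side"); print([(np.round(d["point"],1),d["conf"]) for d in manip.mark_of("door_edge","side")[:2]])
f=lambda i:cv2.resize(i[140:250,260:370],(400,400),interpolation=cv2.INTER_CUBIC)
t=manip.camera("top")
cv2.imwrite("pics/f.png",np.hstack([f(im),cv2.resize(t[150:250,260:360],(400,400))]))
```

```text
released [-0.00699453  0.23947119 -0.67691043]
26.0333 [0.44043188 0.14571274 0.10567408] 0.00036566540405774846
29.0667 [0.51040966 0.01100622 0.10481921] [-1.02172536  0.29475366 -0.38685728]
[(array([215.3, 323.5]), 0.65)]
```

View pics/f.png

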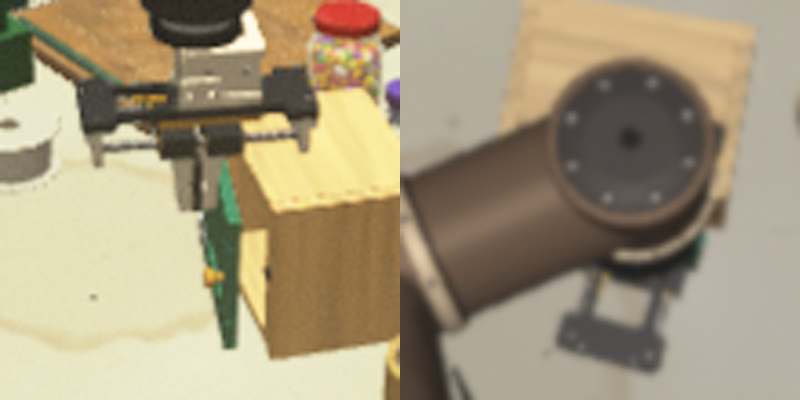

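Run:
```python
from h import *
pin=np.array([.5735,.1175]); Z=.105; r=.12; cab=-.185
def pose(th,off,z=Z):
    y=cab-th; return place((*pin,z,y),(-off,-r,0))[0],[np.pi,0,y-np.pi/2]
h=manip.move_straight(*pose(0,.034),vel=.04,guard=8)
if not h: h=manip.move_straight(*pose(0,.010),vel=.03,guard=7)
s=manip.observe(); d=R.from_euler("z",-cab).apply(s["tcp_pos"]-[*pin,0])
print("stop",h,"offset from hinge plane",d,"F",s["force"],s["time"])
manip.move_straight(pose(0,.09)[0],vel=.1)
q,_=pose(0,.12,.3); manip.move_straight(q,vel=.2)
manip.movej([1.2,*manip.observe()["joint_positions"][1:]]); manip.pause(.3)
im=manip.camera("side"); t=manip.camera("top")
ms=marks(["door_edge","lower_knuckle","upper_knuckle"],n=2)
q=(*pin,.028,cab)
for a,c,uv,cf in ms: print(a,c,np.round(uv,1),round(cf,2),"res",np.round(uv-proj(place(q,DOOR[a]),c)[0],1))
print("t",manip.observe()["time"],manip.observe()["tcp_pos"])
cv2.imwrite("pics/g.png",np.hstack([cv2.resize(im[150:240,300:390],(400,400),interpolation=cv2.INTER_CUBIC),cv2.resize(t[140:220,275:355],(400,400),interpolation=cv2.INTER_CUBIC)]))
```

```text
stop True offset from hinge plane [-0.02091148 -0.1202889   0.10438862] F [-0.64549447 -0.05128168  0.47657563] 30.1167
door_edge side [217.4 329.3] 0.86 res [ 1.1 -1.1]
lower_knuckle side [296.4 361.6] 0.6 res [93.7 44.5]
lower_knuckle side [204.6 322.1] 0.57 res [1.9 5. ]
upper_knuckle side [182.8 315.2] 0.6 res [ 0.3 -2.1]
door_edge top [210.1 333.5] 0.8 res [ 4.8 -3.6]
lower_knuckle top [198.8 287.7] 0.68 res [-1.1 -1.9]
upper_knuckle top [193.4 287.7] 0.56 res [-2.2  0.1]
upper_knuckle top [197.9 315.4] 0.28 res [ 2.3 27.8]
door_edge side [214.8 328.2] 0.92 res [-1.5 -2.2]
door_edge side [221.9 327.1] 0.37 res [ 5.6 -3.3]
lower_knuckle side [204.  321.7] 0.83 res [1.3 4.6]
upper_knuckle side [185.  316.4] 0.7 res [ 2.5 -0.9]
lower_knuckle top [201.8 289.6] 0.93 res [ 1.9 -0. ]
upper_knuckle top [196.3 285.7] 0.93 res [ 0.7 -1.9]
upper_knuckle top [199.9 289.3] 0.41 res [4.3 1.7]
t 34.4167 [0.31925835 0.29336851 0.29883145]
```

View pics/g.png

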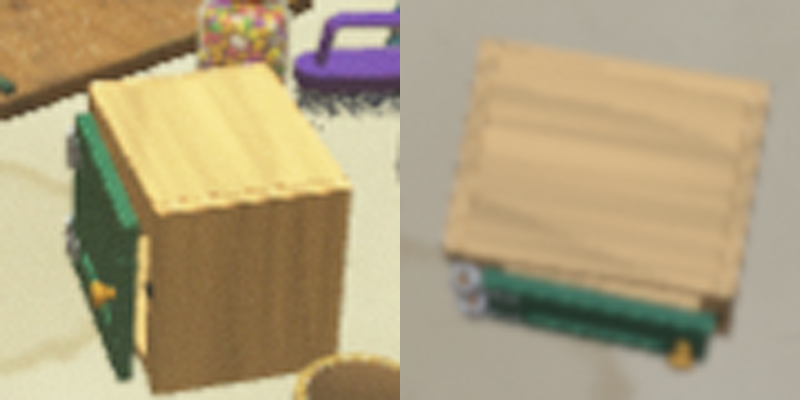

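Run:
```python
from h import *
C=[(.006,-.162,.119),(-.006,-.162,.119),(-.006,-.162,-.016)]
for th in(0,.05,.1):
  for c,f,o in(("side",4.444,(150,300)),("top",5,(140,275))):
    uv=(proj(place((.5735,.1175,.028,-.185-th),C),c)-o+.5)*f-.5
    print(th,c,[np.round(q[::-1]+[400*(c=="top"),0]).astype(int).tolist() for q in uv])
```

```text
0 side [[147, 213], [130, 215], [127, 376]]
0 top [[716, 302], [712, 320], [709, 354]]
0.05 side [[136, 215], [119, 216], [116, 377]]
0.05 top [[714, 314], [709, 333], [707, 365]]
0.1 side [[124, 216], [107, 217], [104, 378]]
0.1 top [[711, 327], [706, 345], [703, 376]]
```

Run:
```python
from h import *
pin=np.array([.5735,.1175]); r=.12; cab=-.185
def pose(off,z=.105): return place((*pin,z,cab),(-off,-r,0))[0],[np.pi,0,cab-np.pi/2]
manip.goto(*pose(.12,.25)); manip.move_straight(pose(.07)[0],vel=.2); manip.move_straight(pose(.028)[0],vel=.06,guard=10)
h=manip.move_straight(pose(.008)[0],vel=.015,guard=10)
s=manip.observe(); print("stop",h,R.from_euler("z",-cab).apply(s["tcp_pos"]-[*pin,0]),s["force"],s["time"])
manip.move_straight(pose(.09)[0],vel=.1); manip.move_straight(pose(.12,.3)[0],vel=.2)
manip.movej([1.2,*manip.observe()["joint_positions"][1:]]); manip.pause(.3)
im=manip.camera("side"); t=manip.camera("top")
print("t",manip.observe()["time"])
cv2.imwrite("pics/h.png",np.hstack([cv2.resize(im[150:240,300:390],(400,400),interpolation=cv2.INTER_CUBIC),cv2.resize(t[140:220,275:355],(400,400),interpolation=cv2.INTER_CUBIC)]))
```

```text
stop True [-0.02118224 -0.12037172  0.10432314] [-1.13430114 -0.07894231  0.89650184] 38.0417
t 41.5417
```

View pics/h.png

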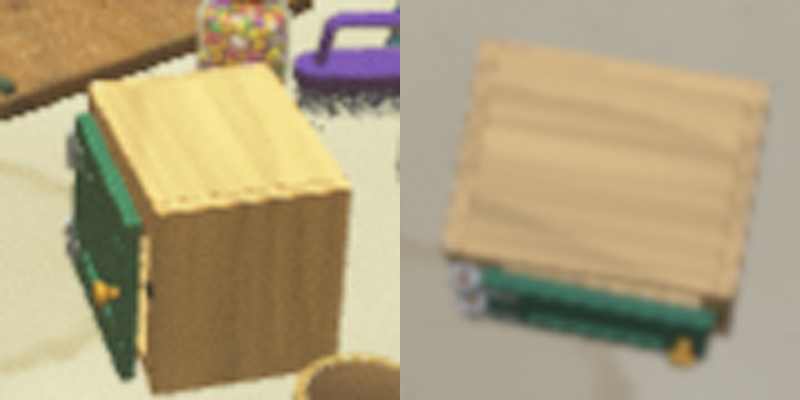

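Run:
```python
from plant import manip
print(manip.finish_job(), manip.observe()["time"])
```

```text
the job is handed in; nothing more can be done
the job is handed in; nothing more can be done
```

I hung the green door back on its two pins, pushed it shut and handed the job in at about 41.5 s of the 61 s allowed. No verdict was reported.

- **Grasp and transfer:** I gripped the top rail, lifted the door out of the stand and brought it in from the cabinet's front, about 63° open. I then lowered it onto the pins under a force guard.
- **Seating:** The door came down with no early contact, and the guard tripped about 1 mm below the height I had calculated for full seating. The side picture showed both knuckles on their half-hinges.
- **Shutting:** I released the door and pushed it shut with closed fingers. A second, slower push with a higher force limit stopped within 0.3 mm of the first, so the door appears to be against the bumper.
- **Last pictures:** The door's corners put the free edge at most about 3–6 mm short of fully shut, against the 14 mm allowed. The arm is clear of everything.
- **Checks that disagreed:** Single network marks scattered by 1–5 px (up to about 15 mm). One `door_edge` mark in the top camera was about 6 px off the shut position, and a few others named the wrong object. The corner readings and the contact stops do not support those marks.
- **Bystanders:** The spool and tape roll were not measured again, but the arm's path kept clear of both and no unexpected forces showed.

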